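# Secure the red-lidded jar and present it at the pointer

### The arm

A 7-joint arm with a two-finger parallel gripper is mounted at the origin on a cart in front of the work surface, level with it; the furniture and walls round the work are solid. World frame = base frame: x ahead of the robot, y to its left, z up, the work surface at z = 0. Lengths are in m, angles in degrees, forces in N, time in s.
With the tool pointing down it reaches from about 0.4 to 0.9 m from the base axis. Payload 5.5 kg.
Tool frame: the origin (TCP) lies on the centre line of the jaws, within the pads' length; the fingertips stand 11 mm ahead of it and the grasp point (between the pads) lies 8 mm behind it (arm.tip_reach is the z of the fingertips in the tool frame, in m); z points along the fingers, y is the line along which they close (so a half turn about z gives the same grasp; the last joint's range is limited). The gripper opens to 85 mm and grips with 20 to 120 N. Pads are 22 mm wide; open, the fingers measure 114 mm over their backs; the gripper's body (76 mm by 85 mm) begins 54 mm behind the grasp point. The pads swing forward as they close: fully open they stand 13 mm farther back than shut.
Start: joints at [-57.8, 28.699, -24.465, 88.831, 12.651, 65.22, -12.049], TCP at [0.191, 0.621, 0.242] pointing down, gripper open.
Joint ranges: [-164.97, 164.97], [-17.58, 116.51], [-87.97, 89.64], [11.32, 138.91], [-80.73, 260.73], [10.89, 115.49], [-147.41, 147.41]. Speed limits (degrees/s): [147.25, 147.25, 180, 180, 180, 180, 180].

### API

Orientations are given as a 3x3 rotation matrix whose columns are the frame's x, y, z axes.
In Python, from rig import arm gives the robot as it stands.
- The arm moves only by the tool send_rows, never from a script. Its argument "commands" is text: rows parted by semicolons, each of 7 numbers parted by spaces: the turn, a rotation vector about the tool's x, y, z normalised to -1 to 1, where 1 is pi/2 rad, then the shift along the tool's x, y, z normalised to -1 to 1, where 1 is 0.25 m, then the opening, from -1 (shut) to 1 (fully open). In form: ax ay az tx ty tz grip; .... A call has 1 to 20 rows; each row is the pose to reach, as a shift and turn from the pose commanded when the call began, along the tool's axes at that moment; what a row does not reach only later rows make up. A row lasts 1/10 s, in which the tool goes at most 50 mm and 8.59 degrees, less where a joint would pass 70% of its speed; a pose out of reach is approached as far as the arm can. A call with a number of a shift or a turn outside -1 to 1 is refused whole. A call with a gripper value outside its range is refused whole. The fingers move at their own pace and stop on an object; the grip force is fixed at half the most. Time passes only in rows, so rows that repeat a pose let the fingers close. It gives the time, the measured TCP pose, the force, the opening and the grip force at its end, in the units of the state.
- arm.get_state(): the state, without advancing time (a new reading comes with each control period).
- arm.camera(name): name is "scene" or "top" or "wrist"; returns a dict with "image" (420x560x3 uint8, red, green, blue), "depth" (420x560 float32, m along the optical axis (not along the pixel's ray), 0 where there is no reading), "camera_matrix" (3x3 intrinsics, pixels), "R" (3x3) and "t" (3): a world point X has camera coordinates R X + t; the wrist camera has in their place "hand_eye" (4x4, takes a point from camera to tool coordinates, whose origin is the TCP and whose axes are the flange's). Camera axes: x right, y down, z forward; pixel columns grow to the right and rows downward; lengths in m; the calibration is good to about 2 mm. A picture is of the moment at which its call begins: read the wrist's pose just before it.
- arm.finish_job(): hands the job in; it is judged then, once.
Trained networks look in a picture, given as the dict that the camera call returned (one of the last four; its "shot" number tells which), for a name from the list of things; names that differ only in an ending like _2 or _b are one class to them, and where a whole thing is asked for, a point or a joint stands for the part that bears it (a point fixed in the world has none). Each returns a list of dicts, best first, with "conf" (0 to 1); they miss things now and then, are a little off and sometimes report something else, mostly with a low value. They report only what shows in the picture. A call takes as long as a camera call.
- arm.recognise(picture, thing): "uv" ([column, row] in pixels, amid what is visible of it).
- arm.outline_of(picture, thing): "mask" (420x560 bool, what is visible of it) and "uv" ([column, row] in pixels, amid what is visible of it).
- arm.place_of(picture, thing): "uv" ([column, row] in pixels: a listed point, or the origin of a listed thing).
The state is a dict: "time": time; "q": joint angles; "dq": joint speeds; "joint_torque": joint torques, N m; "position": TCP position; "tool_rot": TCP orientation; "wrist_force": force on the tool from outside, world axes, zero at the start; "ft_torque": the same for the moment, N m; "grip_width": finger opening in m; "finger_force": force on a finger pad.
Only numpy, scipy, OpenCV 4.12 (cv2) and the standard library are available. Lean on these libraries where they do the work, as an engineer would, in place of code of your own. Each camera call takes 0.05 s, during which the arm holds its last target. There are 200 camera calls.

### The job

Get the pin-jar carousel ready for a colleague to scan the red-lidded jar's label: swing the raised keeper bar (steel, green tab) down over the red-lidded jar until it rests fully home in its catch, then turn the carousel (it has an orange centre knob) until the red-lidded jar faces the front, lined up with the yellow pointer on the base. Finish with the gripper still firmly holding the carousel still there: do not let go at the end. Leave the tape roll, the aluminium block and the USB stick where they are.

Things in the scene. Friction and masses are not known exactly. Their poses are not given: they have to be found in the camera images.
- base: fixed black round foot of the carousel, 216 mm across and 14 mm high; origin at the centre of its underside, on the vertical axis of the carousel; its own -x points to the front, through the yellow pointer. It cannot move on the desk.
- pointer (a point): tip of the yellow pointer tab at the front of the base, 136 mm from the carousel axis, 13 mm above the desk
- red_lid (a point): centre of the top of the red lid, 96 mm above the desk. Four clear jars, 46 mm wide, are fixed on the tray at 90 degree spacing, centres 70 mm from the axis, with red, white, blue and black lids, all the same height; they do not come out.
- keeper (a joint): opening angle of the keeper bar, rad: 0 = level, fully home in its catch; grows as it rises; starts raised. Stiff hinge (0.03 N m of friction): it stays at any angle. It ends on a firm stop at 0.
- keeper_hinge (a point): centre of the keeper's hinge, on the tray beside the red jar: 104 mm above the desk, 36 mm sideways from the jar's centre. The bar is flat steel, 4 x 12 mm; closed, it lies level across the red lid, square to the line from axis to jar, in the catch fork (two prongs 110 mm high, 14 mm apart) 72 mm from the hinge beyond the jar.
- keeper_tab (a point): middle of the upper face of the green thumb tab (18 x 22 mm, 5 mm thick) at the free end of the keeper, 85 mm from the hinge; the tab ends 96 mm from the hinge, past the catch, with free space under it
- spacer_block: bystander: loose aluminium block, 25 x 40 x 40 mm, origin under its centre
- tape_electrical: bystander: loose black roll of electrical tape, 53 mm across, 19 mm high, origin under its centre
- usb_stick: bystander: loose black USB stick, 17 x 48 x 8 mm, origin under its centre
- carousel: the turning carousel; origin on its vertical axis, at desk height; the red jar is on its own -x side, so it faces front when its yaw equals that of the base. It turns freely either way, more than a full turn, and stays where it is left (bearing friction about 0.12 N m). Aluminium tray 208 mm across, its top 25 mm above the desk.
- knob (a point): centre of the orange bar knob on the carousel's axis, fixed to the carousel, 128 mm above the desk: 46 mm long (carousel's x, in line with the red jar), 14 mm wide (carousel's y, the way to grip it), 37 mm high (top at 147 mm, underside at 110 mm; below it a 24 mm collar 3 mm high on an 18 mm post)

How it is judged:
By the outcome, as a careful person would: the job done as asked, in the order asked, and still so for the second after the job is handed in, while the arm keeps its last pose, push and grip.
It also fails if it takes over 58 s, if anything falls off the work surface, if the arm or the gripper's body presses on something with over 40 N, if the wrist force passes 120 N, or if a joint passes its speed limit or range.

## Working session

There is one attempt and no reset: what is moved stays moved. The work goes in short steps, Python scripts to look and compute and a tool call to move; the robot and the scene stay as the last step left them, time stands still between calls to the robot, and variables do not carry over. Pictures are saved under pics/ and viewed, at most 10 in all, crops included, and the job is handed in when it is done.

Besides the shell and the picture viewer there is one more tool, called as a command line: name --argument value ..., lists and objects as JSON in quotes. send_rows: Moves the arm, as the interface text tells. Scaled input: -1 to 1 covers 0.25 m each way for a shift and pi/2 rad each way for a turn. Its arguments: {"type":"object","properties":{"commands":{"type":"string"}},"required":["commands"]}

```bash
mkdir -p pics
cat > h.py <<'E'
import numpy as np,cv2
from rig import arm
def pt(p,uv,z=None):
    K=p["camera_matrix"];R=np.array(p["R"]);t=np.array(p["t"])
    r=np.linalg.inv(K)@np.array([uv[0],uv[1],1.])
    C=-R.T@t;d=R.T@r
    if z is None:
        u,v=int(round(uv[0])),int(round(uv[1]));w=p["depth"][max(v-1,0):v+2,max(u-1,0):u+2];w=w[w>0]
        if not len(w):return None
        return C+d*np.median(w)
    return C+d*(z-C[2])/d[2]
def save(p,n):cv2.imwrite("pics/"+n,p["image"][:,:,::-1])
E
python3 - <<'E'
from h import *
np.set_printoptions(precision=4,suppress=True)
Z=dict(base=0,pointer=.013,red_lid=.096,keeper_hinge=.104,keeper_tab=None,knob=.128,carousel=0,spacer_block=0,tape_electrical=0,usb_stick=0)
s=arm.get_state();print(s["time"],s["position"],s["tool_rot"],s["grip_width"],arm.tip_reach)
for c in("scene","top"):
    p=arm.camera(c);save(p,c+"0.png");print(c,-np.array(p["R"]).T@p["t"])
    for k,z in Z.items():
        for d in arm.place_of(p,k)[:2]:print(k,round(d["conf"],2),np.array(d["uv"]),pt(p,d["uv"],z),pt(p,d["uv"]))
E
```

```text
0.0 [0.1912 0.6205 0.2412] [[-0.9557  0.2943 -0.0007]
 [ 0.2943  0.9557 -0.0019]
 [ 0.0001 -0.002  -1.    ]] 0.08536228571431896 0.011
scene [-0.1561 -0.8392  0.7397]
base 0.89 [260.7 226.8] [ 0.5288 -0.2149  0.    ] [ 0.5051 -0.2365  0.0256]
base 0.61 [210.5 249. ] [ 0.4085 -0.1817  0.    ] [ 0.3848 -0.2093  0.031 ]
pointer 0.67 [208.8 250.4] [ 0.3934 -0.1936  0.013 ] [ 0.4027 -0.1827  0.0007]
red_lid 0.68 [279.1 176.8] [ 0.5948 -0.214   0.096 ] [ 0.5932 -0.2154  0.0974]
keeper_hinge 0.48 [294.2 175.3] [ 0.6101 -0.2433  0.104 ] [ 0.6049 -0.2474  0.1083]
keeper_tab 0.59 [270.2 144.8] [ 0.6036 -0.1834  0.1599] [ 0.6036 -0.1834  0.1599]
knob 0.81 [260.1 175.4] [ 0.5372 -0.2113  0.128 ] [ 0.532  -0.2161  0.1326]
carousel 0.61 [259.8 225.6] [ 0.5307 -0.2106  0.    ] [ 0.5077 -0.2317  0.0248]
carousel 0.36 [209.7 245.8] [ 0.4147 -0.1731  0.    ] [ 0.4141 -0.1739  0.0009]
spacer_block 0.56 [268.2 313.6] [ 0.3468 -0.3904  0.    ] [ 0.3359 -0.4001  0.0161]
tape_electrical 0.72 [355.7 215.4] [ 0.6924 -0.3551  0.    ] [ 0.6717 -0.3669  0.018 ]
usb_stick 0.5 [372.3 262.6] [ 0.5812 -0.4667  0.  
[... 325 characters left out ...]
4016 -0.21    0.096 ] [ 0.4    -0.2002  0.011 ]
keeper_hinge 0.78 [262.1 159.1] [ 0.6049 -0.2507  0.104 ] [ 0.6117 -0.2486  0.0729]
keeper_tab 0.71 [211.8 153.6] [ 0.6021 -0.1782  0.1641] [ 0.6021 -0.1782  0.1641]
knob 0.61 [216.4 155.4] [ 0.6074 -0.1796  0.128 ] [ 0.6003 -0.1844  0.1589]
knob 0.56 [235.4 201.7] [ 0.5323 -0.2091  0.128 ] [ 0.5297 -0.2114  0.1468]
carousel 0.85 [245.8 208.8] [ 0.5365 -0.2126  0.    ] [ 0.5308 -0.2172  0.0458]
spacer_block 0.65 [349.  314.7] [ 0.3427 -0.3937  0.    ] [ 0.3459 -0.3902  0.0395]
spacer_block 0.54 [234.8 202. ] [ 0.5494 -0.1927  0.    ] [ 0.5292 -0.2105  0.1467]
tape_electrical 0.69 [321.8 126.6] [ 0.6863 -0.3549  0.    ] [ 0.6866 -0.355  -0.0012]
```

View pics/scene0.png

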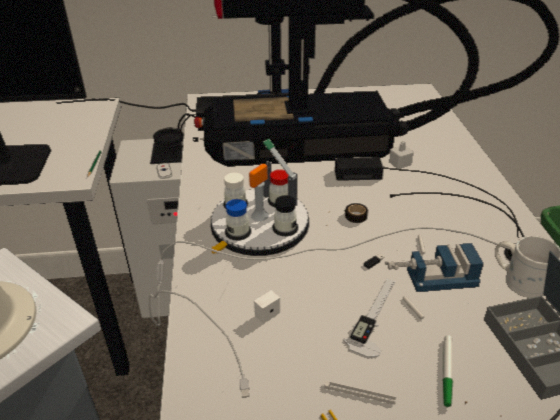

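View pics/top0.png

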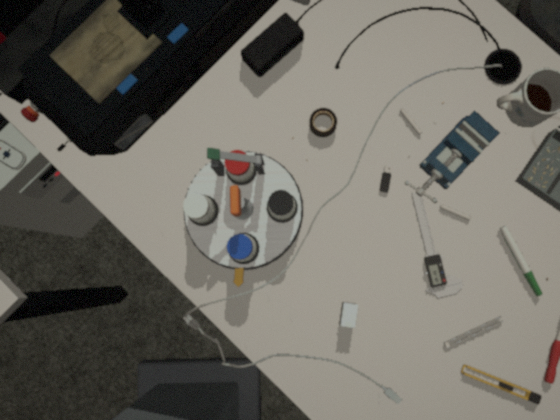

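The scene picture shows the carousel at (260,220), with the red jar at the rear and the keeper raised about 40° with its tab at (268,145). The pointer is at (220,246). The top picture agrees: red lid at (238,160), pointer at (239,278), and the printer at upper left is the thing to avoid. Next I'll refine the geometry and check the path for obstacles.

Run:
```python
from h import *
np.set_printoptions(precision=4,suppress=True)
def cloud(p):
    d=p["depth"];v,u=np.nonzero(d>0);K=p["camera_matrix"]
    c=np.stack([(u-K[0,2])/K[0,0],(v-K[1,2])/K[1,1],np.ones(len(u))],1)*d[v,u][:,None]
    return (c-p["t"])@np.array(p["R"]),u,v
allp=[]
for c in("scene","top"):
    p=arm.camera(c);X,u,v=cloud(p);allp.append(X)
    for k in("red_lid","keeper","keeper_tab","knob","pointer"):
        o=arm.outline_of(p,k)
        if o:
            m=o[0]["mask"][v,u];Y=X[m];print(c,k,round(o[0]["conf"],2),m.sum(),"med",np.median(Y,0),"lo",np.percentile(Y,3,0),"hi",np.percentile(Y,97,0))
            if k=="knob":
                T=Y[Y[:,2]>.142];mm=T.mean(0);w,V=np.linalg.eigh(np.cov(T[:,:2].T));print("  knob top",mm,V[:,1],w)
    # rim of tray
    m=(abs(X[:,2]-.025)<.004)&(np.hypot(X[:,0]-.533,X[:,1]+.21)<.108);Y=X[m]
    h=cv2.convexHull(Y[:,:2].astype(np.float32));print("tray circle",cv2.minEnclosingCircle(h))
X=np.vstack(allp)
X=X[(X[:,2]>.12)&(X[:,0]>-.2)&(X[:,0]<.95)&(abs(X[:,1])<.9)]
H={}
for a in X:
    k=(int(np.floor(a[0]*10)),int(np.floor(a[1]*10)));H[k]=max(H.get(k,0),a[2])
for i in range(9,-3,-1):print(i,[round(H.get((i,j),0),2) for j in range(8,-6,-1)])
```

```text
scene red_lid 0.65 6353 med [ 0.5214 -0.2205  0.0518] lo [ 0.4394 -0.3022  0.0219] hi [ 0.6115 -0.1304  0.143 ]
scene keeper 0.62 255 med [ 0.6023 -0.2075  0.1368] lo [ 0.5946 -0.2473  0.1048] hi [ 0.6108 -0.1741  0.1671]
scene keeper_tab 0.6 297 med [ 0.6036 -0.2035  0.1336] lo [ 0.5952 -0.2471  0.0023] hi [ 0.7492 -0.0862  0.1671]
scene knob 0.58 6362 med [ 0.5215 -0.2208  0.0515] lo [ 0.4398 -0.3025  0.022 ] hi [ 0.6113 -0.1307  0.1429]
  knob top [ 0.5692 -0.1988  0.1512] [-0.9487 -0.3163] [0.0001 0.0015]
scene pointer 0.7 6971 med [ 0.5184 -0.223   0.0408] lo [ 0.4326 -0.3072  0.01  ] hi [ 0.6105 -0.1327  0.1419]
tray circle ((0.533809244632721, -0.21018339693546295), 0.10698904097080231)
top red_lid 0.78 10960 med [ 0.5287 -0.2141  0.0261] lo [ 0.444  -0.2998  0.0214] hi [ 0.6102 -0.125   0.1459]
top keeper 0.69 11406 med [ 0.5269 -0.2143  0.0259] lo [ 0.4378 -0.3025  0.0116] hi [ 0.6102 -0.1251  0.1456]
top keeper_tab 0.58 413 med [ 0.6042 -0.2088  0.1367] lo [ 0.5981 -0.2453  0.1063] hi [ 0.6107 -0.1747  0.1668]
top knob 0.88 10767 med [ 0.5291 -0.214   0.0262] lo [ 0.4453 -0
[... 514 characters left out ...]
, np.float64(0.39), 0, 0, 0]
7 [0, 0, np.float64(0.29), np.float64(0.3), np.float64(0.28), 0, 0, 0, np.float64(0.41), np.float64(0.4), 0, 0, 0, 0]
6 [0, 0, np.float64(0.3), np.float64(0.3), 0, 0, 0, 0, np.float64(0.4), 0, np.float64(0.17), np.float64(0.15), 0, 0]
5 [0, 0, 0, 0, 0, 0, 0, 0, 0, 0, np.float64(0.17), np.float64(0.15), 0, 0]
4 [0, 0, 0, 0, 0, 0, np.float64(0.42), 0, 0, 0, 0, 0, 0, 0]
3 [0, 0, 0, 0, 0, np.float64(0.42), np.float64(0.42), 0, 0, 0, 0, 0, 0, 0]
2 [0, 0, 0, 0, 0, 0, 0, 0, 0, 0, 0, 0, 0, 0]
1 [0, 0, 0, 0, 0, 0, 0, 0, 0, 0, 0, 0, 0, 0]
0 [0, 0, 0, 0, 0, 0, 0, 0, 0, 0, 0, 0, 0, 0]
-1 [0, 0, 0, 0, 0, 0, 0, 0, 0, 0, 0, 0, 0, 0]
-2 [0, 0, 0, 0, 0, 0, 0, 0, 0, 0, 0, 0, 0, 0]
```

Run:
```python
from h import *
p=arm.camera("scene");d=p["depth"];v,u=np.nonzero(d>0);K=p["camera_matrix"]
c=np.stack([(u-K[0,2])/K[0,0],(v-K[1,2])/K[1,1],np.ones(len(u))],1)*d[v,u][:,None]
X=(c-p["t"])@np.array(p["R"])
m=(u<120)&(v<215)&(X[:,2]>-.3)
for a in range(0,120,15):
  for b in (5,40,70,95,120,145,180):
    k=m&(abs(u-a)<2)&(abs(v-b)<2)
    if k.any():print((a,b),np.round(np.median(X[k],0),2),end=' ')
  print()
p=arm.camera("wrist");save(p,"w0.png")
s=arm.get_state();print(s["time"],np.round(p["hand_eye"],3),p["depth"][210,280])
```

```text
(0, 5) [0.36 0.31 0.41] (0, 40) [0.35 0.32 0.34] (0, 70) [0.33 0.34 0.28] (0, 95) [0.32 0.35 0.22] (0, 120) [0.43 0.7  0.  ] (0, 145) [0.32 0.44 0.06] (0, 180) [0.27 0.38 0.01] 
(15, 5) [0.38 0.29 0.41] (15, 40) [0.37 0.3  0.34] (15, 70) [0.35 0.32 0.28] (15, 95) [0.34 0.32 0.22] (15, 120) [0.46 0.66 0.  ] (15, 145) [0.38 0.51 0.01] (15, 180) [0.29 0.35 0.01] 
(30, 5) [0.4  0.27 0.41] (30, 40) [0.39 0.28 0.34] (30, 70) [0.37 0.29 0.28] (30, 95) [0.36 0.31 0.22] (30, 120) [0.49 0.63 0.  ] (30, 145) [0.4  0.48 0.01] (30, 180) [0.31 0.33 0.01] 
(45, 5) [0.42 0.25 0.41] (45, 40) [0.41 0.26 0.34] (45, 70) [0.4  0.27 0.27] (45, 95) [0.38 0.28 0.22] (45, 120) [ 0.51  0.6  -0.  ] (45, 145) [0.43 0.45 0.01] (45, 180) [0.34 0.32 0.  ] 
(60, 5) [0.44 0.23 0.41] (60, 40) [0.43 0.24 0.34] (60, 70) [0.42 0.25 0.27] (60, 95) [0.41 0.26 0.22] (60, 120) [0.54 0.57 0.  ] (60, 145) [0.46 0.44 0.  ] (60, 180) [0.36 0.29 0.  ] 
(75, 5) [0.7  0.61 0.28] (75, 40) [0.68 0.62 0.18] (75, 70) [0.44 0.23 0.27] (75, 95) [0.43 0.24 0.21] (75, 120) [0.57 0.53 0.  ] (75, 145) [0.48 0.41 0.  ] (75, 180) [0.38 0.26 0.  ] 
(90, 5) [0.73 0.58 0.28] (90, 40) [0.71 0.59 0.18] (90, 70) [0.7  0.61 0.09] (90, 95) [0.69 0.62 0.01] (90, 120) [0.6 0.5 0. ] (90, 145) [0.51 0.37 0.  ] (90, 180) [0.41 0.23 0.  ] 
(105, 5) [0.76 0.55 0.28] (105, 40) [0.74 0.57 0.18] (105, 70) [0.73 0.58 0.09] (105, 95) [0.72 0.59 0.01] (105, 120) [0.62 0.46 0.  ] (105, 145) [ 0.54  0.35 -0.01] 
1.8 [[ 0.    -0.962 -0.274  0.07 ]
 [ 1.     0.001 -0.001 -0.   ]
 [ 0.001 -0.274  0.962 -0.131]
 [ 0.     0.     0.     1.   ]] 0.38880274
```

View pics/w0.png

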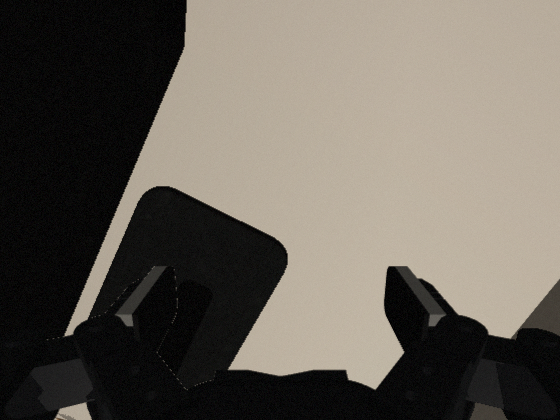

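The wrist view shows a monitor's dark body at the left (edge from (185,0) to (70,330)) and its stand foot at (200,270). The monitor stands between the arm's start and the carousel, so I'll find its extents.

Run:
```python
from h import *
s=arm.get_state();p=arm.camera("wrist");d=p["depth"];v,u=np.nonzero(d>0);K=p["camera_matrix"]
c=np.stack([(u-K[0,2])/K[0,0],(v-K[1,2])/K[1,1],np.ones(len(u))],1)*d[v,u][:,None]
H=np.array(p["hand_eye"]);X=(c@H[:3,:3].T+H[:3,3])@np.array(s["tool_rot"]).T+s["position"]
for a in (5,40,80,120,160,180,240,400,540):
  for b in (5,40,90,140,200,300):
    k=(abs(u-a)<3)&(abs(v-b)<3)
    if k.any():print((a,b),np.round(np.median(X[k],0),2),end=' ')
  print()
m=X[:,2]>.1
for lo in np.arange(.1,.7,.05):
    k=(X[:,2]>lo)&(X[:,2]<lo+.05)
    if k.sum()>20:print(round(lo,2),k.sum(),X[k].min(0).round(2),X[k].max(0).round(2))
p=arm.camera("scene");d=p["depth"]
print(np.round([[pt(p,(a,b)) for b in (2,)] for a in (2,30,60,72)],3))
```

```text
(5, 5) [0.1  0.61 0.31] (5, 40) [0.1  0.6  0.31] (5, 90) [0.11 0.6  0.31] (5, 140) [0.11 0.59 0.3 ] (5, 200) [0.12 0.58 0.3 ] (5, 300) [0.15 0.55 0.29] 
(40, 5) [0.1  0.61 0.31] (40, 40) [0.1 0.6 0.3] (40, 90) [0.11 0.6  0.3 ] (40, 140) [0.11 0.59 0.29] (40, 200) [0.13 0.58 0.29] (40, 300) [0.16 0.54 0.26] 
(80, 5) [0.09 0.61 0.3 ] (80, 40) [0.1  0.61 0.29] (80, 90) [0.11 0.6  0.29] (80, 140) [0.12 0.59 0.28] (80, 200) [0.13 0.57 0.26] (80, 300) [ 0.26  0.35 -0.  ] 
(120, 5) [0.09 0.61 0.28] (120, 40) [0.1  0.61 0.28] (120, 90) [0.11 0.6  0.26] (120, 140) [0.12 0.59 0.25] (120, 200) [0.14 0.56 0.22] (120, 300) [0.17 0.57 0.27] 
(160, 5) [0.08 0.61 0.25] (160, 40) [0.09 0.61 0.25] (160, 90) [0.1  0.6  0.23] (160, 140) [ 0.12  0.51 -0.  ] (160, 200) [0.18 0.49 0.01] (160, 300) [0.17 0.58 0.26] 
(180, 5) [0.08 0.62 0.22] (180, 40) [0.09 0.61 0.23] (180, 90) [ 0.08  0.55 -0.  ] (180, 140) [ 0.12  0.53 -0.  ] (180, 200) [0.18 0.51 0.01] (180, 300) [0.27 0.49 0.05] 
(240, 5) [ 0.02  0.63 -0.  ] (240, 40) [ 0.05  0.62 -0.  ] (240, 90) [ 0.09  0.61 -0.  ] (240, 140) [ 0.14  0.59 -0.  ] (240, 200) [ 0.2   0.57 -0.  ] (240, 300) [0.31 0.53 0.01] 
(400, 5) [ 0.07  0.78 -0.  ] (400, 40) [ 0.1   0.77 -0.  ] (400, 90) [ 0.14  0.76 -0.  ] (400, 140) [ 0.19  0.75 -0.  ] (400, 200) [ 0.25  0.74 -0.  ] (400, 300) [0.2  0.66 0.26] 
(540, 5) [ 0.11  0.91 -0.  ] (540, 40) [ 0.14  0.9  -0.  ] (540, 90) [ 0.18  0.9  -0.  ] (540, 140) [ 0.23  0.89 -0.  ] (540, 200) [ 0.3   0.89 -0.  ] (540, 300) [ 0.43  0.87 -0.  ] 
0.1 859 [0.27 0.49 0.1 ] [0.3  0.5  0.14]
0.2 8668 [0.07 0.51 0.21] [0.21 0.67 0.25]
0.25 49971 [0.08 0.52 0.25] [0.22 0.7  0.3 ]
0.3 31436 [0.09 0.55 0.3 ] [0.22 0.69 0.33]
[[[0.364 0.306 0.418]]

 [[0.4   0.266 0.417]]

 [[0.441 0.225 0.415]]

 [[0.694 0.613 0.289]]]
```

send_rows --commands "0 0 0 0 0 -0.2 1;0 0 0 0 0 -0.4 1;0 0 0 0 0 -0.6 1;0 0 0 0 0 -0.8 1;0 0 0 0 0 -1 1;0 0 0 0 0 -1 1;0 0 0 0 0 -1 1"

```text
time: 2.6
position: [0.1911, 0.6217, 0.4942]
tool_rot: [[-0.956, 0.294, 0.001], [0.294, 0.956, 0.004], [0.0, 0.004, -1.0]]
wrist_force: [0.0, -0.4, -0.5]
grip_width: 0.0856
finger_force: 0.0
```

Run:
```python
from h import *
s=arm.get_state();p=arm.camera("wrist");save(p,"w1.png");d=p["depth"];v,u=np.nonzero(d>0);K=p["camera_matrix"]
c=np.stack([(u-K[0,2])/K[0,0],(v-K[1,2])/K[1,1],np.ones(len(u))],1)*d[v,u][:,None]
H=np.array(p["hand_eye"]);X=(c@H[:3,:3].T+H[:3,3])@np.array(s["tool_rot"]).T+s["position"]
print(s["time"],s["position"],np.round(s["q"],1),s["wrist_force"])
k=(v<200)
for lo in np.arange(.1,.7,.04):
    m=k&(X[:,2]>lo)&(X[:,2]<lo+.04)
    if m.sum()>20:print(round(lo,2),m.sum(),X[m].min(0).round(2),X[m].max(0).round(2))
```

```text
2.6 [0.19113341 0.62173488 0.49424168] [-58.6  22.4 -25.7  65.8   9.6  93.5  -9.1] [ 0.03458317 -0.36788678 -0.4621447 ]
0.1 1070 [0.28 0.95 0.1 ] [0.36 1.02 0.14]
0.14 328 [0.32 0.96 0.14] [0.35 0.99 0.17]
0.22 559 [0.07 0.51 0.22] [0.19 0.62 0.26]
0.26 813 [0.07 0.52 0.26] [0.18 0.62 0.3 ]
0.3 1092 [0.07 0.53 0.3 ] [0.17 0.62 0.34]
0.34 1529 [0.07 0.54 0.34] [0.17 0.62 0.38]
0.38 2315 [0.07 0.54 0.38] [0.16 0.62 0.42]
0.42 3812 [0.07 0.55 0.42] [0.15 0.62 0.46]
0.46 6569 [0.07 0.56 0.46] [0.14 0.62 0.5 ]
0.5 27073 [0.08 0.56 0.5 ] [0.13 0.62 0.53]
```

View pics/w1.png

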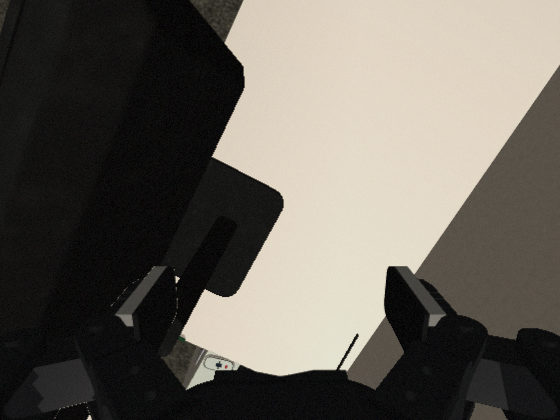

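The monitor's top is at about z = 0.53, with its dark top edge running down the image's left side. I'll rise clear of it and swing over to the carousel.

send_rows --commands "0 0 0 0 0 -0.2 1;0 0 0 0 0 -0.4 1;0 0 0 0 0 -0.52 1;0 0 0 0 0 -0.52 1"

```text
time: 3.05
position: [0.1912, 0.6217, 0.6255]
tool_rot: [[-0.956, 0.294, 0.001], [0.294, 0.956, 0.005], [0.001, 0.005, -1.0]]
wrist_force: [-0.2, -0.2, 0.3]
grip_width: 0.0853
finger_force: 0.0
```

send_rows --commands "0 0 0.03 -0.08 -0.1 0 1;0 0 0.08 -0.2 -0.25 0 1;0 0 0.13 -0.33 -0.4 0 1;0 0 0.18 -0.46 -0.57 0 1;0 0 0.23 -0.6 -0.74 0 1;0 0 0.27 -0.74 -0.916 0 1;0 0 0.27 -0.74 -0.916 0 1;0 0 0.27 -0.74 -0.916 0 1"

```text
time: 3.85
position: [0.3024, 0.3448, 0.621]
tool_rot: [[-0.745, 0.667, -0.001], [0.667, 0.745, -0.002], [-0.001, -0.002, -1.0]]
wrist_force: [-0.2, 0.3, 0.5]
grip_width: 0.0856
finger_force: 0.0
```

send_rows --commands "0 0 0.04 -0.15 -0.08 0 1;0 0 0.09 -0.33 -0.17 0 1;0 0 0.14 -0.5 -0.26 0 1;0 0 0.19 -0.66 -0.34 0 1;0 0 0.24 -0.82 -0.42 0 1;0 0 0.27 -0.958 -0.492 0 1;0 0 0.27 -0.958 -0.492 0 1;0 0 0.27 -0.958 -0.492 0 1"

```text
time: 4.65
position: [0.3991, 0.098, 0.6207]
tool_rot: [[-0.412, 0.911, -0.003], [0.911, 0.412, -0.0], [0.001, -0.003, -1.0]]
wrist_force: [-0.4, 0.1, -0.1]
grip_width: 0.0851
finger_force: 0.0
```

```bash
python3 -c "
from h import *
s=arm.get_state();print(s['position'],s['tool_rot'],np.round(s['q'],1))"
```

```text
[0.39909639 0.09801135 0.62072272] [[-4.11565402e-01  9.11375202e-01 -3.02661673e-03]
 [ 9.11379768e-01  4.11566260e-01 -3.62597965e-04]
 [ 9.15190533e-04 -2.90763003e-03 -9.99995354e-01]] [-21.1  -5.2   3.1  80.5   0.3 104.8   6.4]
```

send_rows --commands "0 0 0.06 -0.15 0.02 0.08 -1;0 0 0.12 -0.3 0.05 0.16 -1;0 0 0.18 -0.45 0.08 0.25 -1;0 0 0.25 -0.6 0.1 0.33 -1;0 0 0.25 -0.71 0.12 0.4 -1;0 0 0.25 -0.71 0.12 0.4 -1;0 0 0.25 -0.71 0.12 0.4 -1"

```text
time: 5.35
position: [0.4995, -0.0499, 0.5208]
tool_rot: [[-0.034, 0.999, -0.003], [0.999, 0.034, 0.001], [0.001, -0.003, -1.0]]
wrist_force: [0.5, 0.1, 0.9]
grip_width: -0.0001
finger_force: 0.0
```

```bash
cat >> h.py <<'E'
def cloud(p,s=None):
    d=p["depth"];v,u=np.nonzero(d>0);K=p["camera_matrix"]
    c=np.stack([(u-K[0,2])/K[0,0],(v-K[1,2])/K[1,1],np.ones(len(u))],1)*d[v,u][:,None]
    if s is None:return (c-p["t"])@np.array(p["R"]),u,v
    H=np.array(p["hand_eye"]);return (c@H[:3,:3].T+H[:3,3])@np.array(s["tool_rot"]).T+s["position"],u,v
def wpt(p,s,uv,z):
    H=np.array(p["hand_eye"]);R=np.array(s["tool_rot"])
    C=R@H[:3,3]+s["position"];d=R@H[:3,:3]@np.linalg.inv(p["camera_matrix"])@np.array([uv[0],uv[1],1.])
    return C+d*(z-C[2])/d[2]
E
python3 - <<'E'
from h import *
np.set_printoptions(precision=4,suppress=True)
s=arm.get_state();print(s['time'],s['position'],s['tool_rot'],np.round(s['q'],1))
p=arm.camera("wrist");save(p,"w2.png");X,u,v=cloud(p,s)
for k,z in dict(pointer=.013,red_lid=.096,keeper_hinge=.104,keeper_tab=.163,knob=.147).items():
    for d in arm.place_of(p,k)[:1]:print(k,round(d["conf"],2),np.array(d["uv"]),wpt(p,s,d["uv"],z))
p=arm.camera("top");X,u,v=cloud(p)
m=(X[:,2]>.05)&(np.hypot(X[:,0]-.533,X[:,1]+.21)>.125)&(np.hypot(X[:,0]-.6,X[:,1]+.155)<.25)
Y=X[m];
for lo in (.05,.1,.15,.2,.3):
    W=Y[(Y[:,2]>lo)]
    if len(W):
        r=np.hypot(W[:,0]-.6,W[:,1]+.155);i=r.argsort()[:3];print(lo,len(W),W[i],r[i])
E
```

```text
5.35 [ 0.4995 -0.0499  0.5208] [[-0.0341  0.9994 -0.0032]
 [ 0.9994  0.0341  0.0007]
 [ 0.0008 -0.0032 -1.    ]] [-10.6   3.4  14.2  84.6  -0.9  92.3   5.5]
pointer 0.85 [225.4 223.2] [ 0.397  -0.1931  0.013 ]
red_lid 0.69 [339.6 251.9] [ 0.604 -0.21   0.096]
keeper_hinge 0.57 [341.6 272.4] [ 0.6089 -0.2441  0.104 ]
keeper_tab 0.73 [347.8 251. ] [ 0.6032 -0.1804  0.163 ]
knob 0.91 [302.5 257.8] [ 0.5374 -0.2008  0.147 ]
0.05 13700 [[ 0.5113 -0.059   0.5196]
 [ 0.5108 -0.0588  0.5177]
 [ 0.5056 -0.0639  0.5219]] [0.1307 0.1312 0.1312]
0.1 8267 [[ 0.5113 -0.059   0.5196]
 [ 0.5108 -0.0588  0.5177]
 [ 0.5056 -0.0639  0.5219]] [0.1307 0.1312 0.1312]
0.15 1357 [[ 0.5113 -0.059   0.5196]
 [ 0.5108 -0.0588  0.5177]
 [ 0.5056 -0.0639  0.5219]] [0.1307 0.1312 0.1312]
0.2 1174 [[ 0.5113 -0.059   0.5196]
 [ 0.5108 -0.0588  0.5177]
 [ 0.5056 -0.0639  0.5219]] [0.1307 0.1312 0.1312]
0.3 1151 [[ 0.5113 -0.059   0.5196]
 [ 0.5108 -0.0588  0.5177]
 [ 0.5056 -0.0639  0.5219]] [0.1307 0.1312 0.1312]
```

View pics/w2.png

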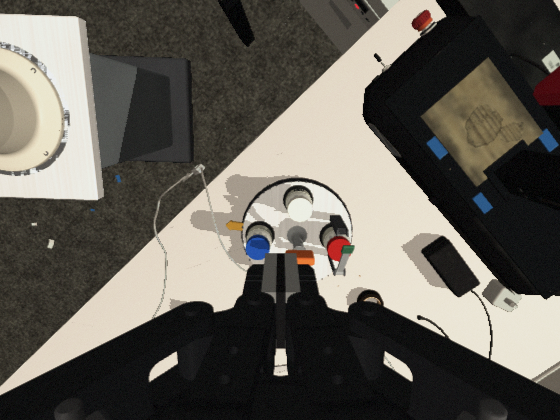

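The wrist view shows the closed fingers in front, the knob at (303,258), the red lid at (340,250), the green tab at (347,250) and the printer bed at upper right. I'll move above the tab.

send_rows --commands "0 0 0 -0.1 0.08 0.1 -1;0 0 0 -0.2 0.16 0.25 -1;0 0 0 -0.3 0.24 0.42 -1;0 0 0 -0.4 0.32 0.6 -1;0 0 0 -0.512 0.397 0.8 -1;0 0 0 -0.512 0.397 1 -1;0 0 0 -0.512 0.397 1 -1;0 0 0 -0.512 0.397 1 -1"

```text
time: 6.5
position: [0.6009, -0.1762, 0.2697]
tool_rot: [[-0.031, 0.999, -0.006], [1.0, 0.031, 0.001], [0.002, -0.006, -1.0]]
wrist_force: [-1.1, 0.3, -0.0]
grip_width: 0.0003
finger_force: 0.0
```

Run:
```python
from h import *
np.set_printoptions(precision=4,suppress=True)
s=arm.get_state();print(s['time'],s['position'],s['tool_rot'],np.round(s['q'],1))
for c in("wrist","scene"):
    p=arm.camera(c);save(p,c+"3.png")
    X,u,v=cloud(p,s if c=="wrist" else None)
    m=(X[:,2]>.118)&(X[:,2]<.18)&(abs(X[:,0]-.605)<.02)&(X[:,1]<-.15)&(X[:,1]>-.26);Y=X[m];Y=Y[Y[:,1].argsort()]
    print(c,len(Y));print(Y[::max(1,len(Y)//8)])
```

```text
6.5 [ 0.6009 -0.1762  0.2697] [[-0.0313  0.9995 -0.0056]
 [ 0.9995  0.0313  0.0015]
 [ 0.0017 -0.0056 -1.    ]] [ 0.3 23.8 18.3 91.7 -7.9 66.1 22.2]
wrist 924
[[ 0.6034 -0.2235  0.1222]
 [ 0.5997 -0.2125  0.1318]
 [ 0.6058 -0.2028  0.1411]
 [ 0.6016 -0.1939  0.1481]
 [ 0.5999 -0.186   0.1555]
 [ 0.6069 -0.181   0.1607]
 [ 0.5989 -0.1764  0.1646]
 [ 0.6044 -0.1721  0.1663]
 [ 0.6001 -0.1694  0.1664]]
scene 203
[[ 0.6032 -0.2319  0.1188]
 [ 0.602  -0.222   0.1255]
 [ 0.5995 -0.2132  0.1282]
 [ 0.5985 -0.2058  0.1358]
 [ 0.5984 -0.1979  0.1452]
 [ 0.6041 -0.1906  0.1546]
 [ 0.6115 -0.1845  0.1587]
 [ 0.5949 -0.1792  0.1619]
 [ 0.6002 -0.1721  0.1666]]
```

View pics/wrist3.png

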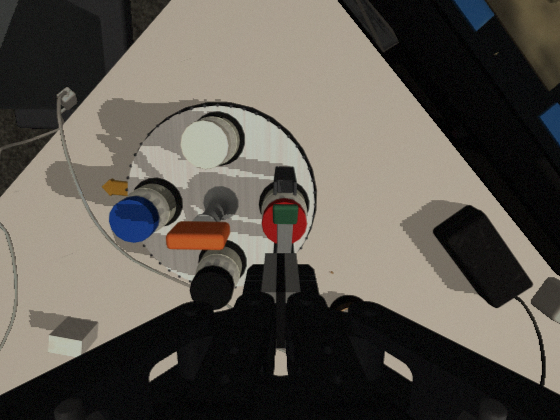

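The wrist view shows the green tab at (285,214) right under the fingers and the red lid at (285,222). The bar is at about 42°. Now I'll press down along its arc.

send_rows --commands "0 0 0 0.02 0.006 0.12 -1;0 0 0 0.02 0.006 0.25 -1;0 0 0 0.02 0.006 0.32 -1;0 0 0 0.03 0.006 0.35 -1;0 0 0 0.045 0.006 0.38 -1;0 0 0 0.06 0.006 0.41 -1;0 0 0 0.075 0.006 0.44 -1;0 0 0 0.09 0.006 0.47 -1;0 0 0 0.1 0.008 0.5 -1;0 0 0 0.109 0.008 0.53 -1;0 0 0 0.112 0.008 0.56 -1;0 0 0 0.113 0.008 0.58 -1;0 0 0 0.113 0.008 0.58 -1"

```text
time: 7.9
position: [0.6028, -0.1489, 0.1262]
tool_rot: [[-0.031, 1.0, -0.002], [1.0, 0.031, 0.0], [0.0, -0.002, -1.0]]
wrist_force: [0.8, -0.1, -0.1]
grip_width: 0.0
finger_force: 0.0
```

Run:
```python
from h import *
np.set_printoptions(precision=4,suppress=True)
s=arm.get_state();print(s['time'],s['position'],s["wrist_force"],np.round(s['q'],1))
p=arm.camera("scene");cv2.imwrite("pics/s4.png",cv2.resize(p["image"][110:260,190:340,::-1],None,fx=4,fy=4,interpolation=cv2.INTER_CUBIC))
```

```text
7.9 [ 0.6028 -0.1489  0.1262] [ 0.8463 -0.0787 -0.0875] [ -0.5  32.   16.   99.6 -10.9  50.1  22. ]
```

View pics/s4.png

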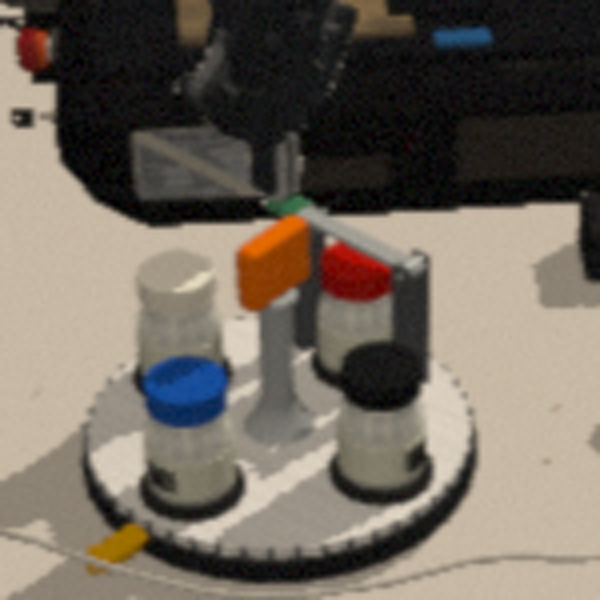

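The bar is nearly level, with the green tab under the fingertips at (288,207). Now I'll press it home gently.

send_rows --commands "0 0 0 0 0 0.008 -1;0 0 0 0 0 0.016 -1;0 0 0 0 0 0.022 -1;0 0 0 0 0 0.028 -1;0 0 0 0 0 0.028 -1;0 0 0 0 0 0.028 -1"

```text
time: 8.55
position: [0.6035, -0.1488, 0.1202]
tool_rot: [[-0.031, 1.0, -0.0], [1.0, 0.031, 0.0], [0.0, -0.0, -1.0]]
wrist_force: [-0.6, 0.5, 0.4]
grip_width: -0.0001
finger_force: 0.0
```

send_rows --commands "0 0 0 0 0 0.006 -1;0 0 0 0 0 0.012 -1;0 0 0 0 0 0.012 -1;0 0 0 0 0 0.012 -1"

```text
time: 8.95
position: [0.6038, -0.1488, 0.1175]
tool_rot: [[-0.031, 1.0, 0.0], [1.0, 0.031, 0.0], [0.0, 0.0, -1.0]]
wrist_force: [-0.4, 0.4, 2.5]
grip_width: -0.0001
finger_force: 1.3
```

send_rows --commands "0 0 0 0 0 0.006 -1;0 0 0 0 0 0.012 -1;0 0 0 0 0 0.012 -1;0 0 0 0 0 0.012 -1"

```text
time: 9.35
position: [0.6049, -0.1501, 0.1167]
tool_rot: [[-0.03, 1.0, 0.003], [1.0, 0.03, -0.001], [-0.001, 0.003, -1.0]]
wrist_force: [-3.4, -1.8, 14.9]
grip_width: 0.0003
finger_force: 6.9
```

The bar is on its firm stop: 15 N with no further travel. I'll lift off and check.

send_rows --commands "0 0 0 0 0 -0.06 -1;0 0 0 0 0 -0.2 -1;0 0 0 0 0 -0.4 -1;0 0 0 0 0 -0.55 -1;0 0 0 0 0 -0.55 -1;0 0 0 0 0 -0.55 -1"

```text
time: 9.95
position: [0.6041, -0.1488, 0.2531]
tool_rot: [[-0.031, 1.0, 0.002], [1.0, 0.031, -0.0], [-0.0, 0.002, -1.0]]
wrist_force: [0.2, -0.4, -0.5]
grip_width: -0.0001
finger_force: 0.0
```

```bash
cat > m.py <<'E'
from h import *
np.set_printoptions(precision=4,suppress=True)
def ang(v):return np.degrees(np.arctan2(v[1],v[0]))
def lids():
    s=arm.get_state();print(s['time'],s['position'],s['tool_rot'][:,1],np.round(s['q'],1),s["wrist_force"])
    for c in("top","scene","wrist"):
        p=arm.camera(c);X,u,v=cloud(p,s if c=="wrist" else None)
        hsv=cv2.cvtColor(p["image"],cv2.COLOR_RGB2HSV)[v,u].astype(int);h,sa,va=hsv.T
        near=np.hypot(X[:,0]-.5337,X[:,1]+.21)<.15
        def g(m,n):
            Y=X[m&near]
            if len(Y)>15:
                r=cv2.minEnclosingCircle(Y[:,:2].astype(np.float32));print(c,n,len(Y),np.median(Y,0),"circ",np.array(r[0]),round(r[1],4));return Y
        g((h>100)&(h<125)&(sa>150)&(abs(X[:,2]-.096)<.004),"blue")
        g(((h<4)|(h>174))&(sa>150)&(abs(X[:,2]-.096)<.004),"red")
        g((h>60)&(h<95)&(sa>80)&(X[:,2]>.09),"tab")
        Y=g((h>4)&(h<16)&(sa>150)&(X[:,2]>.141),"knobtop")
        if Y is not None:
            r=cv2.minAreaRect((Y[:,:2]*1e3).astype(np.float32));print("   rect",r,"box long axis",ang(np.linalg.eigh(np.cov(Y[:,:2].T))[1][:,1]))
        Y=g((h>16)&(h<32)&(sa>120)&(X[:,2]<.02),"pointer")
        K=near&(abs(X[:,2]-.105)<.004)&(abs(np.hypot(X[:,0]-.5337,X[:,1]+.21)-.075)<.025)&(sa<70);Y=X[K]
        if len(Y)>30:print("   bar",len(Y),Y.min(0),Y.max(0),"axis",ang(np.linalg.eigh(np.cov(Y[:,:2].T))[1][:,1]))
    return
if __name__=="__main__":lids()
E
python3 m.py
python3 - <<'E'
from h import *
p=arm.camera("wrist");save(p,"w5.png")
E
```

```text
9.95 [ 0.6041 -0.1488  0.2531] [0.9995 0.0312 0.0024] [-2.1 23.9 18.  93.8 -8.1 63.5 19.8] [ 0.2048 -0.3899 -0.4662]
top blue 177 [ 0.4624 -0.2138  0.0952] circ [ 0.4642 -0.21  ] 0.0181
top red 188 [ 0.5945 -0.2089  0.0952] circ [ 0.6024 -0.2083] 0.0195
top tab 83 [ 0.6026 -0.1604  0.1062] circ [ 0.5882 -0.1625] 0.0318
top knobtop 257 [ 0.5368 -0.2091  0.1462] circ [ 0.5558 -0.2077] 0.0437
   rect ((553.8438110351562, -198.6961669921875), (86.37541961669922, 30.83270835876465), 11.76517391204834) box long axis -170.16521855503575
top pointer 127 [ 0.4154 -0.1988  0.0124] circ [ 0.4147 -0.1988] 0.0151
   bar 444 [ 0.5935 -0.2509  0.1017] [ 0.6144 -0.1505  0.109 ] axis 89.48753925488386
scene blue 209 [ 0.4612 -0.2121  0.0959] circ [ 0.4619 -0.211 ] 0.0214
scene red 108 [ 0.5948 -0.2106  0.0957] circ [ 0.6013 -0.2094] 0.0213
scene tab 64 [ 0.5895 -0.1617  0.3322] circ [ 0.5685 -0.2159] 0.0907
scene knobtop 103 [ 0.5315 -0.2123  0.1458] circ [ 0.5618 -0.1991] 0.0555
   rect ((561.736572265625, -198.86962890625), (109.4414291381836, 25.70549964904785), 21.070215225219727) box long axis -171.61689516936613
scene pointer 110 [ 0.4184 -0.2007  0.0127] circ [ 0.4381 -0.2267] 0.05
   bar 165 [ 0.5911 -0.2519  0.101 ] [ 0.6185 -0.149   0.109 ] axis 86.79646969766627
wrist blue 1675 [ 0.4672 -0.2068  0.0973] circ [ 0.4666 -0.2083] 0.0214
wrist red 428 [ 0.5989 -0.198   0.0977] circ [ 0.6055 -0.207 ] 0.0205
wrist tab 3917 [ 0.6022 -0.1375  0.3136] circ [ 0.6042 -0.198 ] 0.0849
wrist knobtop 1409 [ 0.5415 -0.204   0.1483] circ [ 0.5869 -0.1737] 0.0825
   rect ((576.4214477539062, -158.4316864013672), (163.6463623046875, 67.78958129882812), 34.55797576904297) box long axis -137.82102470857245
wrist pointer 340 [ 0.4151 -0.1973  0.0139] circ [ 0.4406 -0.1578] 0.0657
   bar 436 [ 0.5959 -0.1958  0.1011] [ 0.6151 -0.1481  0.109 ] axis 85.61710374592036
```

View pics/w5.png

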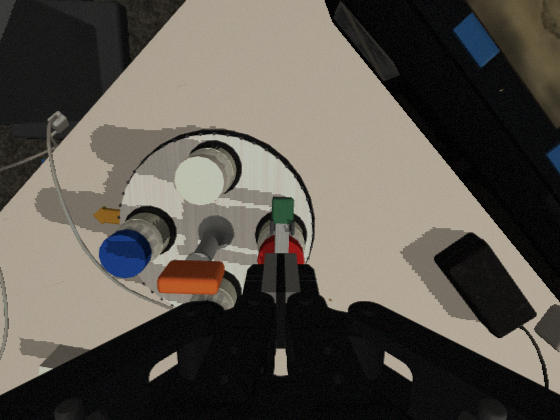

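The wrist view shows the green tab at (283,210) at the far side of the red lid, with the bar level across it and the fingers lifted clear. Depth agrees: tab at z = 0.106 and bar at 0.105. Next I'll move above the knob, open, and turn to grip across it.

send_rows --commands "0 0 0.09 -0.05 -0.06 0 1;0 0 0.18 -0.1 -0.12 0 1;0 0 0.27 -0.15 -0.18 0 1;0 0 0.36 -0.2 -0.24 0 1;0 0 0.45 -0.233 -0.289 0 1;0 0 0.54 -0.233 -0.289 0 1;0 0 0.63 -0.233 -0.289 0 1;0 0 0.72 -0.233 -0.289 0 1;0 0 0.81 -0.233 -0.289 0 1;0 0 0.9 -0.233 -0.289 0 1;0 0 0.99 -0.233 -0.289 0 1;0 0 0.99 -0.233 -0.289 0 1;0 0 0.99 -0.233 -0.289 0 1"

```text
time: 11.45
position: [0.5327, -0.209, 0.2509]
tool_rot: [[0.999, 0.051, -0.002], [0.051, -0.999, 0.0], [-0.002, -0.0, -1.0]]
wrist_force: [0.7, -0.1, -0.0]
grip_width: 0.0853
finger_force: 0.0
```

```bash
python3 -c "
from h import *
s=arm.get_state();print(s['position'],s['tool_rot'],np.round(s['q'],1))"
```

```text
[ 0.53274054 -0.20898604  0.25086399] [[ 9.98710238e-01  5.07378239e-02 -1.88002745e-03]
 [ 5.07379398e-02 -9.98712001e-01  1.39239980e-05]
 [-1.87689950e-03 -1.09294759e-04 -9.99998233e-01]] [-10.7  21.4  37.3 101.4 -14.5  62.1 -55.5]
```

send_rows --commands "0 0 0.025 0.004 0 0.15 1;0 0 0.025 0.004 0 0.3 1;0 0 0.025 0.004 0 0.42 1;0 0 0.025 0.004 0 0.5 1;0 0 0.025 0.004 0 0.5 1;0 0 0.025 0.004 0 0.5 1;0 0 0.025 0.004 0 0.5 -1;0 0 0.025 0.004 0 0.5 -1;0 0 0.025 0.004 0 0.5 -1;0 0 0.025 0.004 0 0.5 -1;0 0 0.025 0.004 0 0.5 -1;0 0 0.025 0.004 0 0.5 -1;0 0 0.025 0.004 0 0.5 -1"

```text
time: 12.75
position: [0.5344, -0.2077, 0.1274]
tool_rot: [[1.0, 0.009, 0.0], [0.009, -1.0, 0.002], [0.0, -0.002, -1.0]]
wrist_force: [-1.6, 4.1, 6.5]
grip_width: 0.013
finger_force: 60.3
```

```bash
python3 m.py
```

```text
12.75 [ 0.5344 -0.2077  0.1274] [ 0.0086 -1.     -0.0022] [ -7.   30.5  33.3 107.  -21.9  48.9 -52.2] [-1.647   4.0802  6.5407]
top blue 74 [ 0.4688 -0.2088  0.0954] circ [ 0.4626 -0.2101] 0.0184
top pointer 127 [ 0.4154 -0.1988  0.0125] circ [ 0.4146 -0.1985] 0.0151
   bar 103 [ 0.5939 -0.2508  0.1023] [ 0.615  -0.2341  0.109 ] axis -176.04606039586648
scene blue 202 [ 0.4606 -0.2119  0.0959] circ [ 0.4628 -0.2109] 0.021
scene red 107 [ 0.5945 -0.2116  0.0956] circ [ 0.6003 -0.2074] 0.0225
scene tab 41 [ 0.5229 -0.2315  0.215 ] circ [ 0.5179 -0.2294] 0.0477
scene knobtop 60 [ 0.5187 -0.2092  0.1462] circ [ 0.5174 -0.2216] 0.0297
   rect ((514.4364013671875, -219.63429260253906), (58.38895797729492, 21.126665115356445), 55.69915008544922) box long axis -137.4639638328868
scene pointer 107 [ 0.4193 -0.2003  0.0127] circ [ 0.4177 -0.1959] 0.0188
   bar 124 [ 0.5922 -0.252   0.1014] [ 0.6154 -0.1843  0.109 ] axis 90.81303977115424
wrist blue 921 [ 0.4682 -0.2093  0.0953] circ [ 0.5091 -0.2337] 0.0598
wrist red 4120 [ 0.6104 -0.2073  0.0952] circ [ 0.5673 -0.2392] 0.0686
wrist tab 3019 [ 0.5988 -0.1628  0.106 ] circ [ 0.5638 -0.2168] 0.0829
wrist knobtop 4122 [ 0.537  -0.2078  0.1458] circ [ 0.536  -0.2025] 0.0498
   rect ((533.1929321289062, -203.16726684570312), (45.40382385253906, 91.1791000366211), 12.496472358703613) box long axis -179.101311440782
   bar 6508 [ 0.5927 -0.2496  0.101 ] [ 0.6147 -0.1471  0.109 ] axis 90.1635993132282
```

The knob is gripped (60 N at 13 mm) and the tool's x axis lies along the red jar's direction. Now I'll turn the carousel.

send_rows --commands "0 0 -0.03 0 0 0 -1;0 0 -0.09 0 0 0 -1;0 0 -0.17 0 0 0 -1;0 0 -0.25 0 0 0 -1;0 0 -0.33 0 0 0 -1;0 0 -0.41 0 0 0 -1;0 0 -0.49 0 0 0 -1;0 0 -0.57 0 0 0 -1;0 0 -0.65 0 0 0 -1;0 0 -0.73 0 0 0 -1;0 0 -0.81 0 0 0 -1;0 0 -0.89 0 0 0 -1;0 0 -0.95 0 0 0 -1;0 0 -0.97 0 0 0 -1;0 0 -0.97 0 0 0 -1;0 0 -0.97 0 0 0 -1"

```text
time: 14.5
position: [0.5341, -0.2073, 0.1274]
tool_rot: [[0.038, 0.999, -0.001], [0.999, -0.038, 0.002], [0.002, -0.001, -1.0]]
wrist_force: [-2.3, 5.0, 7.5]
grip_width: 0.0132
finger_force: 60.3
```

send_rows --commands "0 0 -0.03 0 0 0 -1;0 0 -0.09 0 0 0 -1;0 0 -0.17 0 0 0 -1;0 0 -0.25 0 0 0 -1;0 0 -0.33 0 0 0 -1;0 0 -0.41 0 0 0 -1;0 0 -0.49 0 0 0 -1;0 0 -0.57 0 0 0 -1;0 0 -0.65 0 0 0 -1;0 0 -0.73 0 0 0 -1;0 0 -0.81 0 0 0 -1;0 0 -0.89 0 0 0 -1;0 0 -0.95 0 0 0 -1;0 0 -0.97 0 0 0 -1;0 0 -0.97 0 0 0 -1;0 0 -0.97 0 0 0 -1"

```text
time: 16.1
position: [0.5336, -0.2077, 0.1274]
tool_rot: [[-0.996, 0.085, -0.001], [0.085, 0.996, 0.002], [0.002, 0.001, -1.0]]
wrist_force: [-3.7, 4.5, 7.5]
grip_width: 0.0132
finger_force: 60.4
```

```bash
python3 m.py
python3 - <<'E'
from m import *
s=arm.get_state()
print("toolx az",ang(s["tool_rot"][:,0]))
for c in("top","wrist"):
    p=arm.camera(c)
    for k,z in dict(pointer=.013,red_lid=.096,carousel=0,base=0).items():
        for d in arm.place_of(p,k)[:1]:print(c,k,round(d["conf"],2),np.array(d["uv"]),pt(p,d["uv"],z) if c=="top" else wpt(p,s,d["uv"],z))
save(p,"w6.png")
p=arm.camera("top");cv2.imwrite("pics/t6.png",cv2.resize(p["image"][130:300,160:330,::-1],None,fx=3.5,fy=3.5,interpolation=cv2.INTER_CUBIC))
E
```

```text
16.1 [ 0.5336 -0.2077  0.1274] [0.0853 0.9964 0.0014] [ 24.9  27.2  -8.  106.    4.9  47.3  99.6] [-3.7288  4.5071  7.5011]
top blue 26 [ 0.599  -0.2315  0.0957] circ [ 0.6002 -0.2307] 0.0095
top red 182 [ 0.4548 -0.2037  0.0952] circ [ 0.4634 -0.2034] 0.0189
top tab 55 [ 0.461  -0.2516  0.1062] circ [ 0.4601 -0.2525] 0.0084
top pointer 129 [ 0.4153 -0.1988  0.0125] circ [ 0.4145 -0.2001] 0.0152
   bar 458 [ 0.4511 -0.263   0.1011] [ 0.479  -0.1614  0.109 ] axis 85.67009062463384
scene blue 154 [ 0.5994 -0.2172  0.0958] circ [ 0.601  -0.2162] 0.021
scene red 116 [ 0.4538 -0.2046  0.0961] circ [ 0.4602 -0.2039] 0.0211
scene tab 77 [ 0.4606 -0.2497  0.1066] circ [ 0.4913 -0.2059] 0.0675
scene knobtop 55 [ 0.5187 -0.2078  0.1459] circ [ 0.5297 -0.2338] 0.035
   rect ((526.0669555664062, -233.32955932617188), (28.687191009521484, 67.86302185058594), 4.857636451721191) box long axis 109.24192844355133
scene pointer 110 [ 0.4185 -0.2013  0.0125] circ [ 0.4662 -0.2541] 0.0888
   bar 197 [ 0.4499 -0.2638  0.1011] [ 0.4788 -0.158   0.1089] axis 86.85229926506199
wrist blue 928 [ 0.5983 -0.213
[... 173 characters left out ...]
] 0.0845
wrist knobtop 4271 [ 0.5289 -0.2075  0.1458] circ [ 0.5212 -0.2069] 0.0564
   rect ((532.496337890625, -205.74847412109375), (45.53353500366211, 110.23584747314453), 5.803971290588379) box long axis 174.92182419127417
wrist pointer 1228 [ 0.4135 -0.1978  0.0121] circ [ 0.4137 -0.1976] 0.0168
   bar 6473 [ 0.4499 -0.2612  0.1011] [ 0.4776 -0.159   0.109 ] axis 84.88937400017268
toolx az 175.1109869158236
top pointer 0.6 [237.3 285.7] [ 0.3985 -0.1973  0.013 ]
top red_lid 0.64 [233.  243.6] [ 0.4682 -0.2007  0.096 ]
top carousel 0.92 [244.5 207.5] [ 0.5389 -0.2102  0.    ]
wrist red_lid 0.8 [282.1 109.5] [ 0.4639 -0.201   0.096 ]
wrist base 0.67 [281.1 203.8] [ 0.5324 -0.207   0.    ]
```

View pics/w6.png

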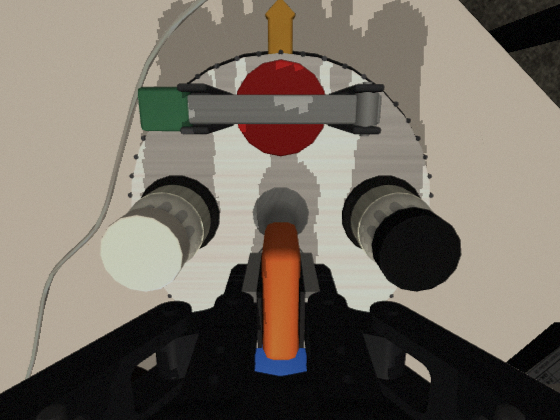

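View pics/t6.png

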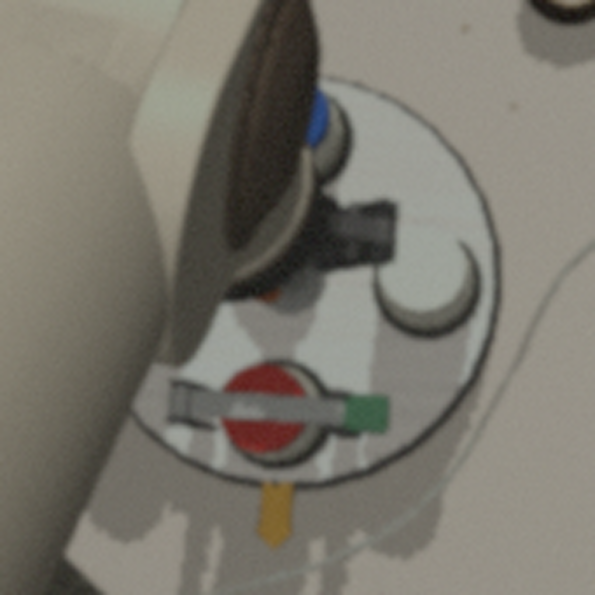

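The wrist view shows the pointer tip at (280,3), the red lid centre at (281,108) and the knob at (281,290), all in one line. The keeper lies level in its fork, with the green tab at (163,108). The top view agrees. Measured directions are within about 0.3° (knob 174.9°, tool 175.1°, pointer 175.25°), and the grip is holding at 60 N.

```bash
python3 -c "
from rig import arm
print(arm.finish_job())"
```

```text
the job is handed in; nothing more can be done
None
```

The job is handed in: the keeper is fully home over the red-lidded jar, the jar is lined up with the yellow pointer to about 0.3°, and the gripper is still holding the carousel by its knob at 60 N; I did not measure the tape roll, block or USB stick again at the end, though the moves stayed clear of them.

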